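# Put the ink mill in gear and crank its lip to the spout

## Task

Push the ink mill's gear knob down and rock the crank until the teeth mesh and the knob has dropped fully home. Then crank the pan round until its pouring lip stands right over the drip spout of the base, and let go. Keep your fingers off the inky pan and leave the brush pot, the bowl, the ink bottle and the wooden block as they are.

Things in the scene. Friction and masses are not known exactly. Their poses are not given: they have to be found in the camera images.
- selector (a joint): Gear knob travel, m (the pan goes down with it): 0 up, out of gear (start); 0.024 down, in gear. A catch holds it up until pushed down some 5 mm (about 4 N), then it goes down by itself. At 13 mm the teeth under the pan meet those of the spindle (6 each, hidden): if tooth stands on tooth it stops, still pressing with 3 N, and the knob drops home once the crank is turned to a gap (60 degrees apart, each some 8 wide).
- crank (a joint): Angle of the spindle and its crank in rad, anticlockwise from above, turns without end; 0 = handle on the mill's own x side. Out of gear it turns with about 2 N at the handle, in gear it drives the pan one to one, after about 8 degrees of lost motion whenever the direction changes. Stays where it is left.
- pan (a joint): Angle of the ink pan in rad, anticlockwise from above, any number of turns; 0 (or 2 pi) = lip right over the drip spout. Stiff: turning it through the gear takes about 6 N at the crank handle. It stays where it is left.
- knob_top (a point): Middle of the top of the gear knob, a round black mushroom knob 38 mm across and 28 mm tall that moves straight up and down on top of the mill's square column, 135 mm from the spindle axis on the mill's own +y side. Up, this top is 250 mm above the table; home, 226 mm.
- spindle_axis (a point): Point on the upright spindle axis, 245 mm above the table. The mill stands fixed: a grey frame with a round base 216 mm across, a square column, and a bridge that carries the spindle over a dark pan. This point's x, y axes are the mill's own: column on +y, drip spout on -y.
- handle_grip (a point): Middle of the crank's handle: an upright dark wooden grip 25 mm thick, 61 mm tall, from 213 to 274 mm above the table, 60 mm from the spindle axis, that spins freely on its pin. Its middle is 245 mm above the table. It goes round the axis in a level circle; the steel crank arm below it reaches up to 210 mm.
- lip (a point): Outer end of the pouring lip of the ink pan, a 32 mm wide open channel that sticks out of the rim of the dark pan (172 mm across, rim 109 mm above the table, in gear 85 mm), 102 mm from the spindle axis.
- drip_spout (a point): Where the end of the lip belongs: fixed to the mill, over the drip spout, a 46 mm wide channelled tongue on the base, opposite the gear column, 102 mm from the axis; at the lip's height when in gear.
- brush_pot: Round wooden pot, 72 mm across and 115 mm tall, with three brushes reaching 270 mm above the table; origin at the middle of its foot, z up. Stands loose beside the mill; leave it.
- ink_bowl: Black bowl, 116 mm across and 45 mm tall, origin at the middle of its foot; leave it.
- ink_bottle: Black bottle with a paper label, 62 mm across and 205 mm tall, beside the gear column; origin at the middle of its foot; leave it.
- rest_block: Bare wooden block 190 x 45 x 34 mm, long along its x, origin at the middle of its underside; leave it.

How it is judged:
By the outcome, as a careful person would: the job done as asked, in the order asked, and still so for the second after the job is handed in, with the robot touching nothing.
It also fails if it takes over 45 s, if anything falls off the work surface, if the arm or the gripper's body presses on something with over 40 N, if the wrist force passes 120 N, or if a joint passes its speed limit or range.

## Robot

A 6-joint arm with a two-finger parallel gripper is mounted at the origin on the work surface. World frame = base frame: x ahead of the robot, y to its left, z up, the work surface at z = 0. Lengths are in mm, angles in degrees, forces in N, time in s.
With the tool pointing down it reaches from about 300 to 850 mm from the base axis. Payload 4.2 kg.
Tool frame: the origin (TCP) lies on the centre line of the jaws, within the pads' length; the fingertips stand 11 mm ahead of it and the grasp point (between the pads) lies 8 mm behind it; z points along the fingers, y is the direction in which the jaws open and shut (so a half turn about z gives the same grasp; the last joint's range is limited). The gripper opens to 91 mm and grips with 3 to 60 N. Pads are 32 mm wide; open, the fingers measure 118 mm over their backs; the gripper's body (76 mm by 178 mm) begins 60 mm behind the grasp point.
Start: joints at [72.938, 18.312, 89.639, -0, 72.044, -1.146], TCP at [157.69, 552.97, 224.976] pointing down, gripper open.
Joint ranges: [-177.97, 177.97], [-48.28, 115.42], [12.27, 149.76], [-77.06, 257.06], [2.81, 150.46], [-146.56, 146.56]. Speed limits (degrees/s): [147.25, 147.25, 180, 180, 180, 180].

## Interface

Orientations are given as [roll, pitch, yaw] about the fixed x, y, z axes, in that order (R = Rz(yaw) Ry(pitch) Rx(roll)).
In Python, from workcell import env, grab_frame gives the robot as it stands. The module is installed in compiled form; this text tells all that it offers.
- The arm moves only by the tool arm_command, never from a script. Its argument "series" is one flat list of numbers, 6 for each row, row after row: the shift along the world's x, y, z each as a share of 400 mm, from -1 to 1, then the turn, a rotation vector about the world's x, y, z each as a share of 45 degrees, from -1 to 1. A call has 1 to 20 rows; each row shifts and turns the commanded pose from where the row before left it; what a row does not reach is not made up. A row lasts 1/12 s, in which the tool goes at most 41.7 mm and 7.16 degrees, less where a joint would pass 70% of its speed; a pose out of reach is approached as far as the arm can. A call with a number of a shift or a turn outside -1 to 1 is refused whole. A call with a gripper value outside its range is refused whole. "hand" is the opening, from 0 (shut) to 1 (fully open), set as the call begins (left out, the last holds). The fingers move at their own pace and stop on an object; "newtons" is the grip in N (left out, the last holds). Time passes only in rows, so rows that do not move let the fingers close. It gives the time, the measured TCP pose, the force and the opening at its end, in the units of the state.
- env.state(): the state, without advancing time (a new reading comes with each control period).
- grab_frame(name): name is "scene" or "top" or "wrist"; returns a dict with "frame" (384x512x3 uint8, red, green, blue), "intrinsics" (3x3 intrinsics, pixels), "R" (3x3) and "t" (3): a world point X has camera coordinates R X + t; the wrist camera has in their place "tool_from_camera" (4x4, takes a point from camera to tool coordinates, whose origin is the TCP and whose axes are the flange's). Camera axes: x right, y down, z forward; pixel columns grow to the right and rows downward; lengths in mm; the calibration is good to about 2 mm. The wrist camera is an equidistant fisheye: a pixel r from the principal point sees the ray r / f radians off the axis. A picture is of the moment at which its call begins: read the wrist's pose just before it. There is no depth.
- env.job_done(): hands the job in, once; it reports no verdict.
The state is a dict: "time_s": time; "qpos": joint angles; "qvel": joint speeds; "effort": joint torques, N m; "ee_pos": TCP position; "ee_rot": TCP orientation; "force": force on the tool from outside, world axes, zero at the start; "torque": the same for the moment, N m; "gripper_width": finger opening in mm.
Only numpy, scipy, OpenCV 4.12 (cv2) and the standard library are available. Lean on these libraries where they do the work, as an engineer would, in place of code of your own. Each camera call takes 0.05 s, during which the arm holds its last target.

## Working session

There is one attempt and no reset: what is moved stays moved. The work goes in short steps, Python scripts to look and compute and a tool call to move; the robot and the scene stay as the last step left them, time stands still between calls to the robot, and variables do not carry over. Pictures are saved under pics/ and viewed, and the job is handed in when it is done.

Besides the shell and the picture viewer there is one more tool, called after "Call:" as name(argument=value, ...), one argument or row to a line, values as JSON. arm_command: Moves the arm, as the interface text tells. Shift numbers are shares of 400 mm and turn numbers shares of 45 degrees, none past 1 either way. Its arguments: {"type":"object","properties":{"series":{"type":"array"},"hand":{"type":"number"},"newtons":{"type":"number"}},"required":["series"]}

```bash
mkdir -p pics; python3 - <<'E'
from workcell import env, grab_frame
import cv2
s=env.state();print({k:s[k] for k in ('time_s','ee_pos','ee_rot','force','gripper_width')})
for n in ("scene","top","wrist"):
    g=grab_frame(n);cv2.imwrite(f'pics/{n}0.png',g['frame'][:,:,::-1])
    print(n,{k:v for k,v in g.items() if k!='frame'})
E
```

```text
{'time_s': 0.0, 'ee_pos': array([157.56208635, 552.4948596 , 224.14216393]), 'ee_rot': array([-1.79899656e+02,  1.73334157e-04,  1.64083168e+02]), 'force': array([0.29138908, 0.59252134, 0.77065464]), 'gripper_width': 91.1181943941745}
scene {'intrinsics': array([[396.74895152,   0.        , 251.25379232],
       [  0.        , 396.74895152, 187.28566461],
       [  0.        ,   0.        ,   1.        ]]), 'R': array([[-0.8694359 ,  0.49404178, -0.0019815 ],
       [ 0.3025282 ,  0.52922268, -0.79271687],
       [-0.3905866 , -0.68981597, -0.60958677]]), 't': array([ 496.70872629,  -79.1953671 , 1260.51232611])}
top {'intrinsics': array([[499.01997899,   0.        , 260.37815022],
       [  0.        , 499.01997899, 188.89526744],
       [  0.        ,   0.        ,   1.        ]]), 'R': array([[-0.01026377, -0.99989534,  0.01019661],
       [-0.99631603,  0.00935773, -0.08524554],
       [ 0.0851412 , -0.01103398, -0.9963078 ]]), 't': array([  41.64158144,  599.24417495, 1242.09361977])}
wrist {'intrinsics': array([[297.31863964,   0.        , 257.9070837 ],
       [  0.        , 297.31863964, 191.89317645],
       [  0.        ,   0.        ,   1.        ]]), 'tool_from_camera': array([[ 7.62637394e-04, -9.58075264e-01, -2.86515629e-01,
         8.08010790e+01],
       [ 9.99999645e-01,  8.32997488e-04, -1.23683181e-04,
        -8.23026045e-01],
       [ 3.57164596e-04, -2.86515434e-01,  9.58075560e-01,
        -1.59845565e+02],
       [ 0.00000000e+00,  0.00000000e+00,  0.00000000e+00,
         1.00000000e+00]])}
```

View pics/scene0.png

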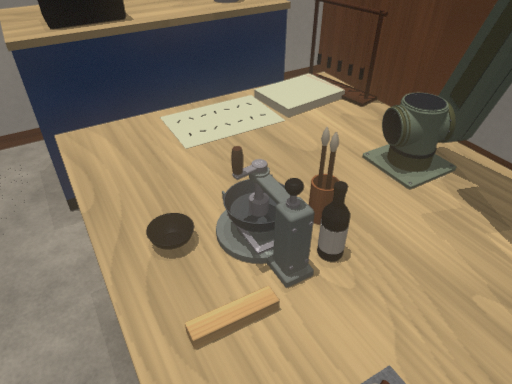

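View pics/top0.png

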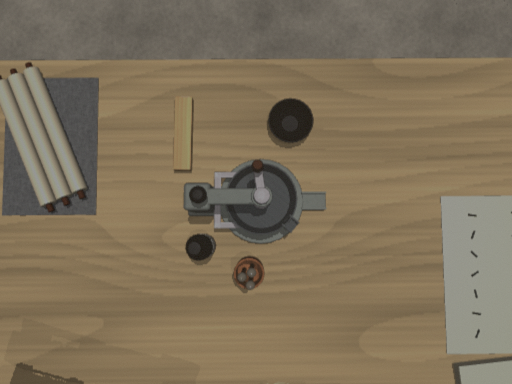

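View pics/wrist0.png

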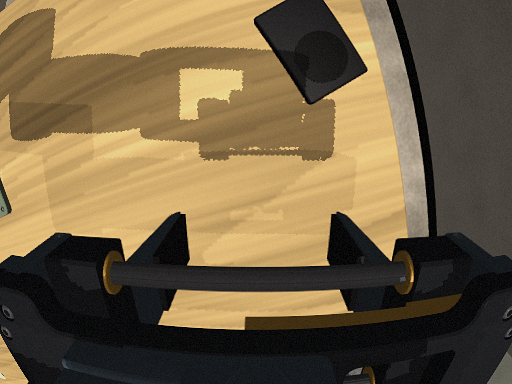

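```bash
cat > h.py <<'E'
import numpy as np, cv2
from workcell import env, grab_frame
def ray(g,u,v):
    K=g['intrinsics'];d=np.linalg.inv(K)@[u,v,1];R=g['R'];return -R.T@g['t'],R.T@d
def atz(g,u,v,z):
    c,d=ray(g,u,v);return c+d*(z-c[2])/d[2]
def tri(rs):
    A=np.zeros((3,3));b=np.zeros(3)
    for c,d in rs:
        d=d/np.linalg.norm(d);P=np.eye(3)-np.outer(d,d);A+=P;b+=P@c
    return np.linalg.solve(A,b)
def proj(g,X):
    p=g['intrinsics']@(g['R']@np.array(X)+g['t']);return p[:2]/p[2]
def crop(g,name,x0,y0,w,h,s):
    cv2.imwrite(name,cv2.resize(g['frame'][y0:y0+h,x0:x0+w,::-1],None,fx=s,fy=s,interpolation=cv2.INTER_CUBIC))
E
python3 - <<'E'
from h import *
g=grab_frame('top');crop(g,'pics/t1.png',170,85,175,130*1+75,4) if 0 else crop(g,'pics/t1.png',180,140,160,120,5)
g=grab_frame('scene');crop(g,'pics/s1.png',200,120,160,170,3.5 and 3)
E
```

```text
(no output)
```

View pics/t1.png

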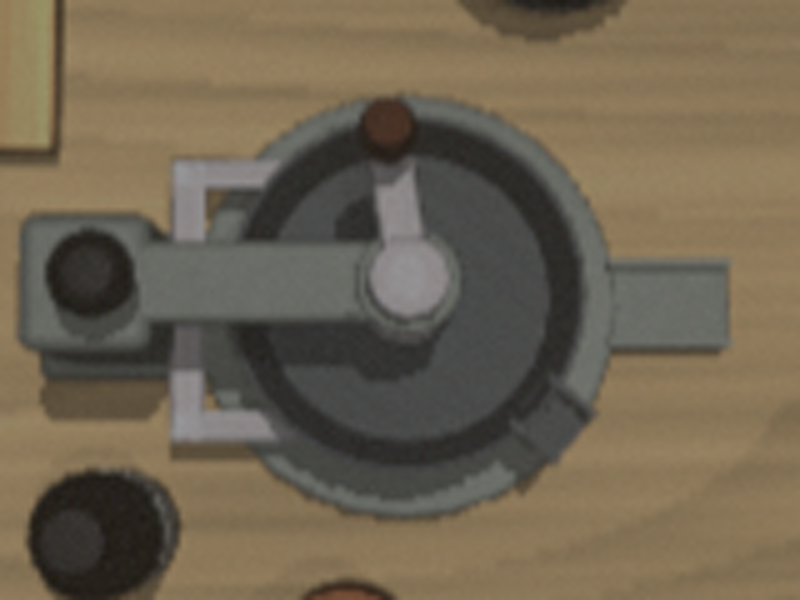

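View pics/s1.png

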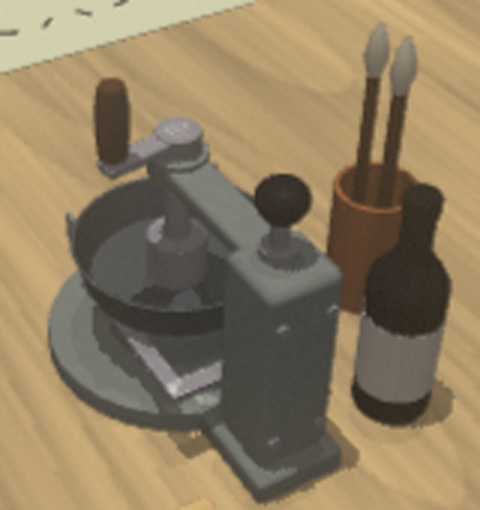

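```bash
python3 - <<'E'
from h import *
t=grab_frame('top');s=grab_frame('scene')
P={}
for n,a,b,z in [('knob',(198,194.4),(294.3,186.7),236),('spin',(261.8,195.6),(259.7,164.3),215),('hand',(257.6,165.6),(237.2,148.5),274)]:
    print(n,tri([ray(t,*a),ray(s,*b)]).round(1),atz(t,*a,z).round(1),atz(s,*b,z).round(1))
k=atz(t,198,194.4,250);sp=atz(t,261.8,195.6,222);print(k,sp,np.linalg.norm((k-sp)[:2]))
l=atz(t,291.4,230.2,105);print('lip',l,np.linalg.norm((l-sp)[:2]))
h=atz(t,257.6,165.6,274);print('h',h,np.linalg.norm((h-sp)[:2]))
for q in [(325.5,192.3),(325.5,210)]: print('spout',atz(t,*q,30))
for n,q,z in [('bottle',(195,248),205),('pot',(249,272),115),('br1',(253,271),270),('bowl',(290,121),45)]: print(n,atz(t,*q,z).round())
E
```

```text
knob [571.1 170.5 233.3] [571.2 169.9 236. ] [572.9 173.5 236. ]
spin [569.3  35.  205.7] [568.9  34.9 215. ] [576.1  46.9 215. ]
hand [627.7  43.2 269.6] [626.3  43.7 274. ] [631.6  48.8 274. ]
[570.13922501 168.32064947 250.        ] [568.37956989  35.02951931 222.        ] 133.30274478087424
lip [494.11344491 -35.71489501 105.        ] 102.56816990407594
h [626.30975099  43.70112373 274.        ] 58.575614427291136
spout [ 589.0267429  -129.03411717   30.        ]
spout [ 544.20682047 -128.07462467   30.        ]
bottle [458. 180. 205.]
pot [398.  65. 115.]
br1 [412.  55. 270.]
bowl [770. -41.  45.]
```

Call:
arm_command(
  hand=0,
  series=[0,0,0.08,0,0,0.0222,0.0322,-0.03,0.08,0,0,0.0222,0.0645,-0.06,0.08,0,0,0.0222,0.0645,-0.06,0,0,0,0.0222,0.0645,-0.06,0,0,0,0.0222,0.0645,-0.06,0,0,0,0.0222,0.0645,-0.06,0,0,0,0.0222,0.0645,-0.06,0,0,0,0.0222,0.0645,-0.06,0,0,0,0.0222,0.0645,-0.06,0,0,0,0.0222,0.0645,-0.06,0,0,0,0.0222,0.0645,-0.06,0,0,0,0.0222,0.0645,-0.06,0,0,0,0.0222,0.0645,-0.06,0,0,0,0.0222,0.0645,-0.06,0,0,0,0.0222,0.0645,-0.06,0,0,0,0.0222,0.0645,-0.06,0,0,0,0,0.0322,-0.03,0,0,0,0,0,0,0,0,0,0],
)

```text
time_s: 1.93
ee_pos: [569.7, 169.1, 316.1]
ee_rot: [-179.9, 0.0, 179.8]
force: [0.9, 0.3, 0.3]
gripper_width: 0.7
```

```bash
python3 - <<'E'
from h import *
s=env.state();print(s['time_s'],s['ee_pos'],s['ee_rot'],s['force'],s['gripper_width'],s['qpos'])
w=grab_frame('wrist');cv2.imwrite('pics/w2.png',w['frame'][:,:,::-1])
w=grab_frame('scene');cv2.imwrite('pics/s2.png',w['frame'][:,:,::-1])
E
```

```text
1.9333 [569.71690364 169.06275524 316.09701861] [-1.79923374e+02  1.32785712e-02  1.79825121e+02] [0.85100076 0.2597578  0.2547532 ] 0.6737422490607048 [ 1.54616411e+01  1.78312237e+01  7.73719270e+01 -7.76887726e-02
  8.48047204e+01 -7.43564313e+01]
```

View pics/w2.png

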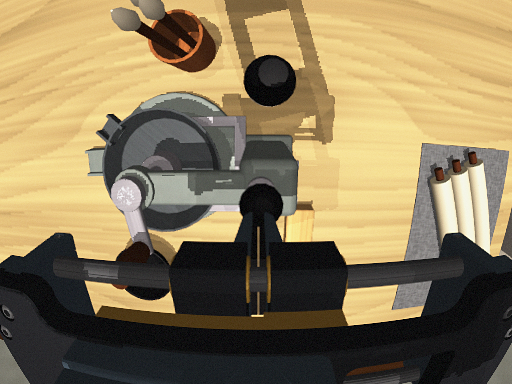

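View pics/s2.png

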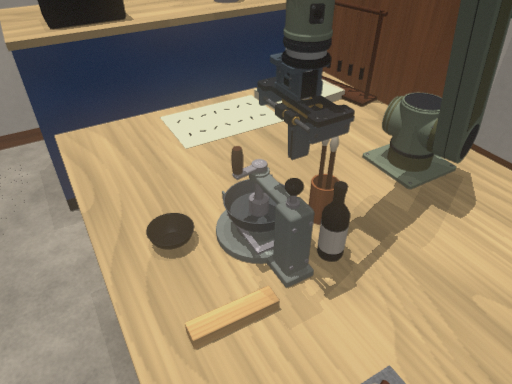

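```bash
python3 - <<'E'
from h import *
s=grab_frame('scene');t=grab_frame('top')
for X in [(570,169,305),(570.5,169.5,250),(570.5,169.5,236)]: print(proj(s,X),proj(t,X))
cv2.imwrite('pics/t2.png',t['frame'][:,:,::-1])
# wrist ray -> world at heights
w=grab_frame('wrist');st=env.state()
from scipy.spatial.transform import Rotation as Ro
Rt=Ro.from_euler('xyz',st['ee_rot'],degrees=True).as_matrix()
K=w['intrinsics'];T=w['tool_from_camera']
for n,u,v,z in [('knob',262,204,236),('spin',126,193,215)]:
    d=np.array([u-K[0,2],v-K[1,2]]);r=np.hypot(*d);th=r/K[0,0]
    dc=np.r_[d/r*np.sin(th),np.cos(th)]
    c=st['ee_pos']+Rt@T[:3,3];d=Rt@T[:3,:3]@dc
    print(n,c+d*(z-c[2])/d[2])
E
```

```text
[296.58363419 155.40315569] [194.46888698 192.40432021]
[294.5969035  179.49952178] [197.43330736 194.23268473]
[294.13494585 185.25264787] [198.19895457 194.72724406]
knob [568.19986011 175.48842225 236.        ]
spin [565.21451822  41.81309227 215.        ]
```

View pics/t2.png

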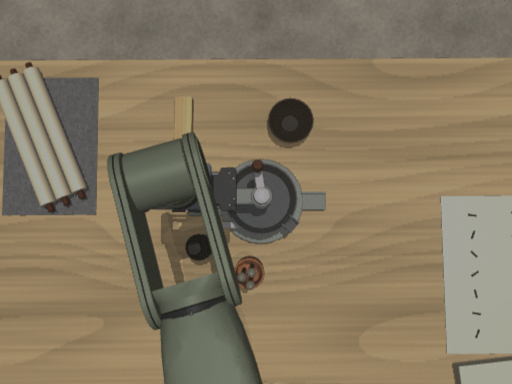

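```bash
cat >> h.py <<'E'
from scipy.spatial.transform import Rotation as Ro
def wray(w,st,u,v):
    Rt=Ro.from_euler('xyz',st['ee_rot'],degrees=True).as_matrix()
    K=w['intrinsics'];T=w['tool_from_camera']
    d=np.array([u-K[0,2],v-K[1,2]]);r=np.hypot(*d);th=r/K[0,0]
    dc=np.r_[d/r*np.sin(th),np.cos(th)]
    return st['ee_pos']+Rt@T[:3,3],Rt@T[:3,:3]@dc
E
python3 - <<'E'
from h import *
st=env.state();w=grab_frame('wrist')
print(st['ee_pos'],st['ee_rot'])
c,d=wray(w,st,262,204);print(c,d,Ro.from_euler('xyz',st['ee_rot'],degrees=True).as_matrix())
crop(w,'pics/w3.png',80,130,230,180,3.4)
crop(grab_frame('scene'),'pics/s3.png',230,90,110,120,5)
E
```

```text
[566.36135351 172.88361489 317.25063023] [ 1.79969360e+02 -8.31051036e-03 -1.79856048e+02]
[485.34128447 171.68137363 477.10920826] [ 0.32496198  0.01493069 -0.94560921] [[-9.99996833e-01 -2.51235268e-03 -1.46388853e-04]
 [-2.51243057e-03  9.99996701e-01  5.34400516e-04]
 [ 1.45045768e-04  5.34766615e-04 -9.99999846e-01]]
```

View pics/w3.png

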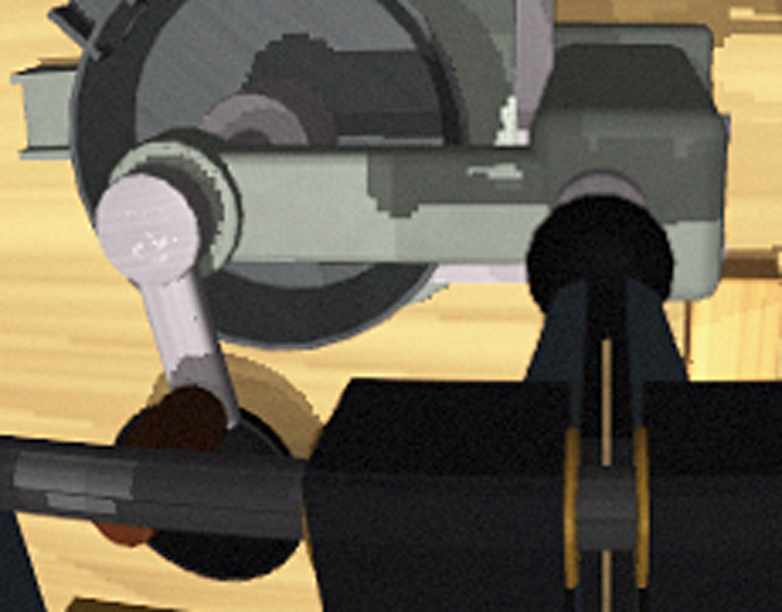

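View pics/s3.png

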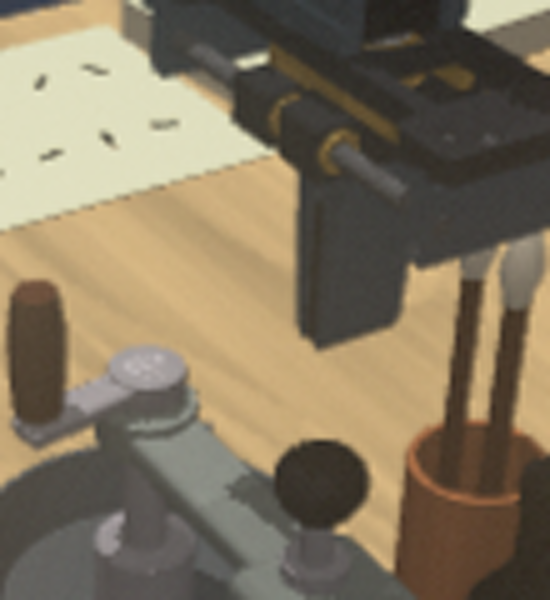

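```bash
python3 - <<'E'
from h import *
for i in range(4):
    st=env.state();print(st['time_s'],st['ee_pos'].round(2),st['qpos'].round(3),st['qvel'].round(2),st['force'].round(2));grab_frame('top')
E
```

```text
2.2833 [566.45 172.92 317.32] [ 1.5854e+01  1.7602e+01  7.7531e+01  1.8000e-02  8.4849e+01 -7.4306e+01] [-0.07  0.13 -0.16 -0.07 -0.04  0.03] [ 0.73  0.06 -0.22]
2.3333 [566.53 172.84 317.33] [ 1.5847e+01  1.7606e+01  7.7525e+01  1.3000e-02  8.4847e+01 -7.4309e+01] [-0.17  0.16 -0.09 -0.15 -0.11 -0.12] [-0.01  0.43  0.24]
2.3833 [566.66 172.72 317.3 ] [ 1.5833e+01  1.7614e+01  7.7517e+01  1.1000e-02  8.4847e+01 -7.4312e+01] [-0.2   0.2  -0.14 -0.06 -0.1  -0.06] [ 0.19 -0.17  0.27]
2.4333 [566.79 172.59 317.28] [ 1.5818e+01  1.7621e+01  7.7509e+01  1.0000e-02  8.4845e+01 -7.4313e+01] [-0.29  0.12 -0.17 -0.12 -0.07 -0.02] [ 0.01 -0.06  1.1 ]
```

```bash
python3 - <<'E'
from h import *
w=grab_frame('wrist');st=dict(ee_pos=np.array([566.36,172.88,317.25]),ee_rot=[179.969,-.008,-179.856])
for u,v,z in [(256.5,208.0,238),(124.1,197,222)]:
    c,d=wray(w,st,u,v);print(c+d*(z-c[2])/d[2])
st=env.state();print(st['time_s'],st['ee_pos'])
E
```

```text
[571.1396641  170.78419079 238.        ]
[567.13165052  42.62586611 222.        ]
2.5333 [566.95772449 172.32251897 317.15820235]
```

Call:
arm_command(
  series=[0.001,0.0025,-0.035,0,0,0,0.001,0.0025,-0.035,0,0,0,0,0,-0.035,0,0,0,0,0,-0.025,0,0,0,0,0,-0.015,0,0,0,0,0,-0.01,0,0,0,0,0,-0.01,0,0,0,0,0,0,0,0,0,0,0,0,0,0,0],
)

```text
time_s: 3.28
ee_pos: [568.2, 174.0, 251.3]
ee_rot: [180.0, 0.0, -179.9]
force: [-0.2, -0.2, 0.1]
gripper_width: 0.6
```

```bash
python3 - <<'E'
from h import *
st=env.state();print(st['time_s'],st['ee_pos'].round(2),st['force'].round(2))
crop(grab_frame('scene'),'pics/s4.png',230,90,110,120,5)
st=env.state();print(st['time_s'],st['ee_pos'].round(2),st['force'].round(2))
E
```

```text
3.2833 [568.2  173.96 251.26] [-0.17 -0.25  0.13]
3.3333 [568.3  174.   251.45] [0.68 0.25 0.6 ]
```

View pics/s4.png

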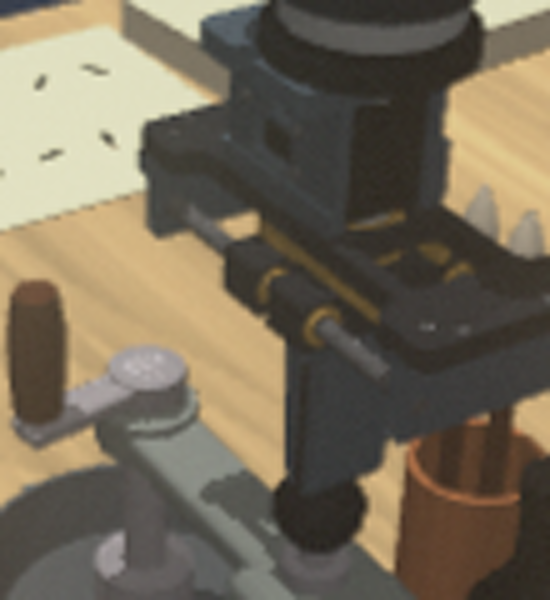

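Call:
arm_command(
  hand=0.8,
  series=[0,0,0.06,0,0,0,0,0,0.08,0,0,0,0.02,-0.05,0.035,0,0,0,0.03,-0.07,0,0,0,0,0.03,-0.07,0,0,0,0,0.03,-0.07,0,0,0,0,0.022,-0.04,0,0,0,0,0.01,-0.016,0,0,0,0,0,0,0,0,0,0,0,0,0,0,0,0,0,0,0,0,0,0],
)

```text
time_s: 4.25
ee_pos: [624.4, 48.7, 321.2]
ee_rot: [180.0, -0.0, -179.9]
force: [0.5, -0.7, 0.0]
gripper_width: 70.6
```

```bash
python3 - <<'E'
from h import *
st=env.state();w=grab_frame('wrist');print(st['time_s'],st['ee_pos'].round(2),st['ee_rot'],st['force'].round(2),st['gripper_width'])
cv2.imwrite('pics/w5.png',cv2.resize(w['frame'][:,:,::-1],None,fx=1.5,fy=1.5))
st=env.state();print(st['time_s'],st['ee_pos'].round(2))
t=grab_frame('scene')
crop(t,'pics/s5.png',200,90,160,150,4)
E
```

```text
4.25 [624.41  48.74 321.22] [ 1.79953779e+02 -2.23159281e-03 -1.79870481e+02] [ 0.48 -0.7   0.  ] 70.64302889420807
4.3 [624.36  48.86 321.24]
```

View pics/w5.png

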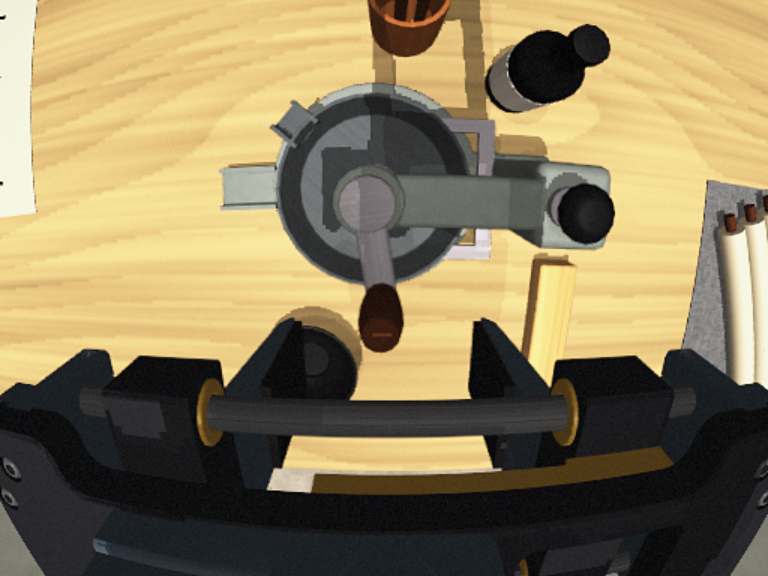

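View pics/s5.png

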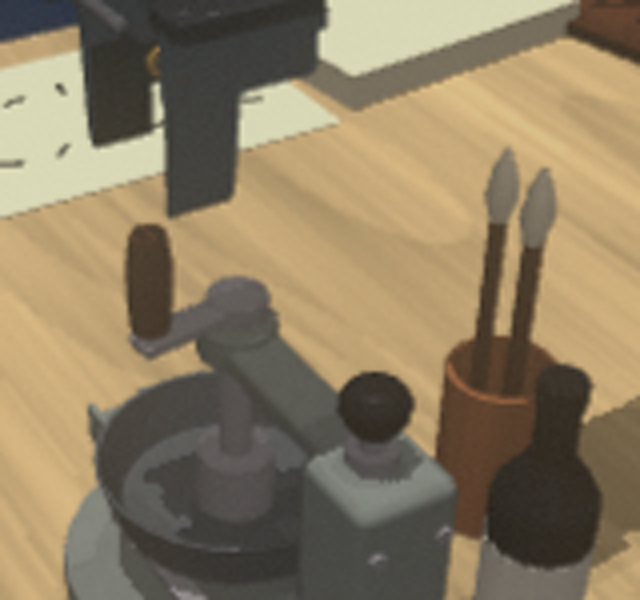

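```bash
python3 - <<'E'
from h import *
w=grab_frame('wrist');st=dict(ee_pos=np.array([624.41,48.74,321.22]),ee_rot=[179.954,0,-179.87])
for n,u,v,z in [('hand',380/1.5,332/1.5,274),('spin',368/1.5,202/1.5,210),('knob',586/1.5,214/1.5,230)]:
    c,d=wray(w,st,u,v);print(n,c+d*(z-c[2])/d[2])
print(env.state()['ee_pos'])
E
```

```text
hand [628.37105536  44.41272919 274.        ]
spin [570.01920677  36.24368781 210.        ]
knob [571.5051767  168.00665965 230.        ]
[624.44209953  48.74722977 321.23253487]
```

Call:
arm_command(
  series=[0.002,-0.003,-0.04,0,0,0,0,0,-0.05,0,0,0,0,0,-0.05,0,0,0,0,0,-0.035,0,0,0,0,0,-0.02,0,0,0,0,0,0,0,0,0,0,0,0,0,0,0],
)

```text
time_s: 4.98
ee_pos: [625.7, 46.8, 243.4]
ee_rot: [180.0, 0.0, -179.9]
force: [0.7, -0.0, -0.1]
gripper_width: 72.8
```

Call:
arm_command(
  hand=0,
  newtons=25,
  series=[0,0,0,0,0,0,0,0,0,0,0,0,0,0,0,0,0,0,0,0,0,0,0,0,0,0,0,0,0,0,0,0,0,0,0,0],
)

```text
time_s: 5.48
ee_pos: [625.7, 46.3, 243.2]
ee_rot: [180.0, 0.0, -179.9]
force: [1.0, -0.5, 0.1]
gripper_width: 35.5
```

```bash
python3 - <<'E'
from h import *
st=env.state();w=grab_frame('wrist');print(st['time_s'],st['ee_pos'].round(2),st['ee_rot'],st['force'].round(2),st['gripper_width'])
cv2.imwrite('pics/w6.png',cv2.resize(w['frame'][:,:,::-1],None,fx=1.5,fy=1.5))
t=grab_frame('scene')
crop(t,'pics/s6.png',200,90,160,150,4)
E
```

```text
5.4833 [625.7   46.33 243.22] [ 1.79990845e+02  2.27324836e-02 -1.79940523e+02] [ 1.05 -0.47  0.13] 35.47234307572509
```

View pics/w6.png

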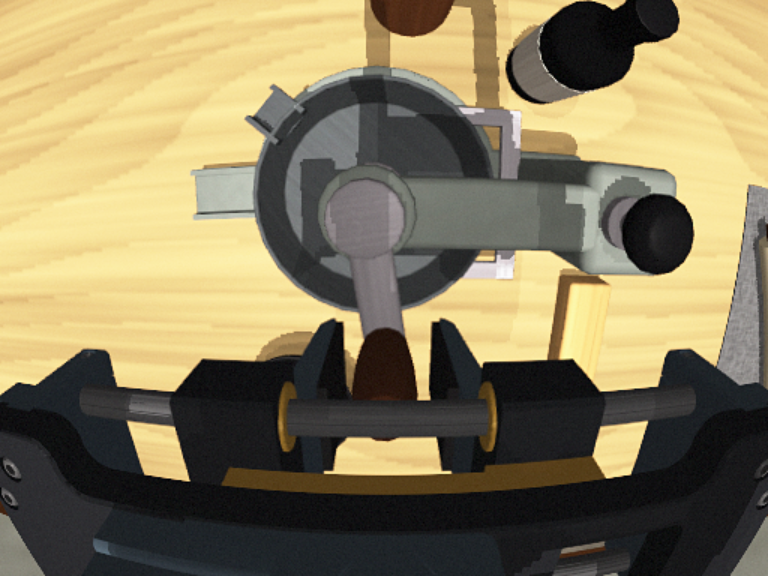

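View pics/s6.png

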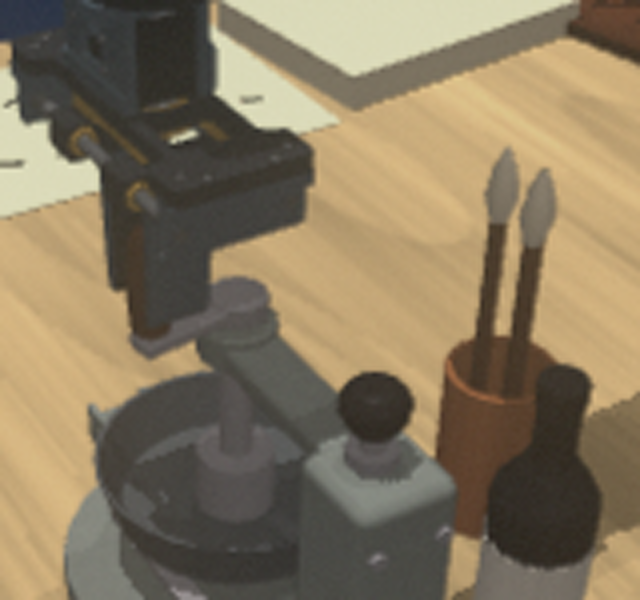

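```bash
python3 - <<'E'
import numpy as np
for a in np.arange(8.3,130,2.5):
    b=a+2.5;f=np.radians
    print(round(a,1),*np.round(.15*np.array([np.cos(f(b))-np.cos(f(a)),np.sin(f(b))-np.sin(f(a))]),4))
E
```

```text
8.3 -0.0011 0.0065
10.8 -0.0014 0.0064
13.3 -0.0016 0.0063
15.8 -0.0019 0.0063
18.3 -0.0022 0.0062
20.8 -0.0025 0.0061
23.3 -0.0027 0.006
25.8 -0.003 0.0058
28.3 -0.0032 0.0057
30.8 -0.0035 0.0055
33.3 -0.0037 0.0054
35.8 -0.0039 0.0052
38.3 -0.0042 0.005
40.8 -0.0044 0.0049
43.3 -0.0046 0.0047
45.8 -0.0048 0.0045
48.3 -0.005 0.0042
50.8 -0.0052 0.004
53.3 -0.0053 0.0038
55.8 -0.0055 0.0036
58.3 -0.0056 0.0033
60.8 -0.0058 0.0031
63.3 -0.0059 0.0028
65.8 -0.006 0.0026
68.3 -0.0061 0.0023
70.8 -0.0062 0.002
73.3 -0.0063 0.0017
75.8 -0.0064 0.0015
78.3 -0.0064 0.0012
80.8 -0.0065 0.0009
83.3 -0.0065 0.0006
85.8 -0.0065 0.0003
88.3 -0.0065 0.0001
90.8 -0.0065 -0.0002
93.3 -0.0065 -0.0005
95.8 -0.0065 -0.0008
98.3 -0.0065 -0.0011
100.8 -0.0064 -0.0014
103.3 -0.0063 -0.0016
105.8 -0.0063 -0.0019
108.3 -0.0062 -0.0022
110.8 -0.0061 -0.0025
113.3 -0.006 -0.0027
115.8 -0.0058 -0.003
118.3 -0.0057 -0.0032
120.8 -0.0055 -0.0035
123.3 -0.0054 -0.0037
125.8 -0.0052 -0.0039
128.3 -0.005 -0.0042
```

Call:
arm_command(
  series=[0,0,0,0,0,0,0,0,0,0,0,0,0,0,0,0,0,0],
)

```text
time_s: 5.83
ee_pos: [625.7, 46.1, 243.0]
ee_rot: [-180.0, 0.0, -179.9]
force: [0.5, -1.4, 0.7]
gripper_width: 24.1
```

Call:
arm_command(
  series=[-0.001,0.0065,0,0,0,0,-0.0014,0.0064,0,0,0,0,-0.0016,0.0063,0,0,0,0,-0.0019,0.0063,0,0,0,0,-0.0022,0.0062,0,0,0,0,-0.0025,0.0061,0,0,0,0,-0.0027,0.006,0,0,0,0,-0.003,0.0058,0,0,0,0],
)

```text
time_s: 6.5
ee_pos: [618.6, 66.2, 243.0]
ee_rot: [-180.0, -0.0, -179.9]
force: [-3.2, -3.6, 2.1]
gripper_width: 24.4
```

```bash
cat > look.py <<'E'
import sys
from h import *
n=sys.argv[1]
st=env.state();w=grab_frame('wrist');print(st['time_s'],st['ee_pos'].round(2),st['force'].round(2),st['gripper_width'])
p=st['ee_pos'][:2]-[569.5,35.7];print('ang',np.degrees(np.arctan2(p[1],p[0])),np.hypot(*p))
t=grab_frame('scene')
a=cv2.resize(w['frame'][:300,80:480,::-1],(0,0),fx=1,fy=1);b=cv2.resize(t['frame'][90:265,200:360,::-1],None,fx=300/175,fy=300/175,interpolation=cv2.INTER_CUBIC)
cv2.imwrite(f'pics/{n}.png',np.hstack([a,b]))
# knob blob centroid in scene (dark in small window)
g=t['frame'][170:215,275:312].astype(int).sum(2)<110
n_,l,s,c=cv2.connectedComponentsWithStats(g.astype(np.uint8));i=1+np.argmax(s[1:,4]);print('knob blob',c[i]+[275,170],s[i])
E
python3 look.py a1
```

```text
6.5 [618.63  66.22 243.01] [-3.15 -3.63  2.12] 24.418117562074478
ang 31.846947824838942 57.838336688502565Traceback (most recent call last):
  File "look.py", line 11, in <module>
    n_,l,s,c=cv2.connectedComponentsWithStats(g.astype(np.uint8));i=1+np.argmax(s[1:,4]);print('knob blob',c[i]+[275,170],s[i])
                                                                      ~~~~~~~~~^^^^^^^^^
    return _wrapfunc(a, 'argmax', axis=axis, out=out, **kwds)
    return bound(*args, **kwds)
ValueError: attempt to get argmax of an empty sequence
```

View pics/a1.png

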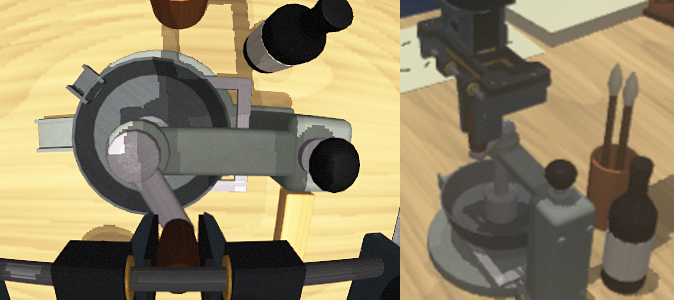

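Call:
arm_command(
  series=[-0.0032,0.0057,0,0,0,0,-0.0035,0.0055,0,0,0,0,-0.0037,0.0054,0,0,0,0,-0.0039,0.0052,0,0,0,0,-0.0042,0.005,0,0,0,0,-0.0044,0.0049,0,0,0,0],
)

```text
time_s: 7.1
ee_pos: [609.6, 78.2, 243.0]
ee_rot: [-179.9, -0.0, -179.9]
force: [-2.3, -5.6, 2.5]
gripper_width: 24.2
```

```bash
sed -i 's/<110/<170/' look.py; python3 look.py a2
```

```text
7.1 [609.64  78.23 243.02] [-2.25 -5.61  2.49] 24.212660406195237
ang 46.65402372002575 58.481480307906985
knob blob [292.92640693 194.96536797] [  9  17  18  17 231]
```

View pics/a2.png

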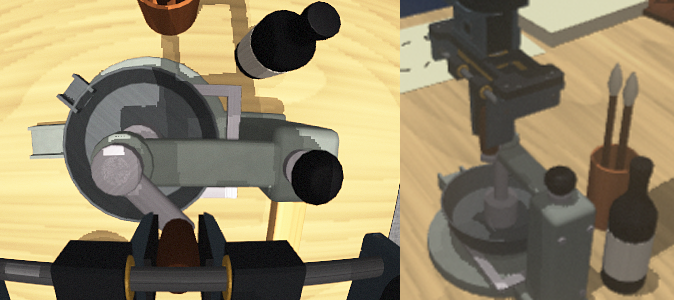

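Call:
arm_command(
  series=[-0.0046,0.0047,0,0,0,0,-0.0048,0.0045,0,0,0,0,-0.005,0.0042,0,0,0,0,-0.0052,0.004,0,0,0,0,-0.0053,0.0038,0,0,0,0,-0.0055,0.0036,0,0,0,0,-0.0056,0.0033,0,0,0,0,-0.0058,0.0031,0,0,0,0,0,0,0,0,0,0],
)

```text
time_s: 7.95
ee_pos: [594.1, 89.8, 243.0]
ee_rot: [-179.8, 0.2, -179.9]
force: [0.5, -7.6, 0.2]
gripper_width: 24.3
```

```bash
python3 look.py a3; python3 - <<'E'
from h import *
t=grab_frame('top');crop(t,'pics/t3.png',180,140,160,120,5)
E
```

```text
7.95 [594.15  89.79 243.03] [ 0.54 -7.58  0.15] 24.308270574610237
ang 65.50387450478739 59.440093437328606
knob blob [292.88793103 195.65948276] [  9  18  18  17 232]
```

View pics/a3.png

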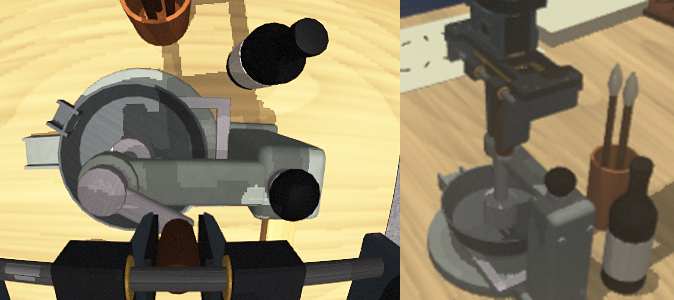

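View pics/t3.png

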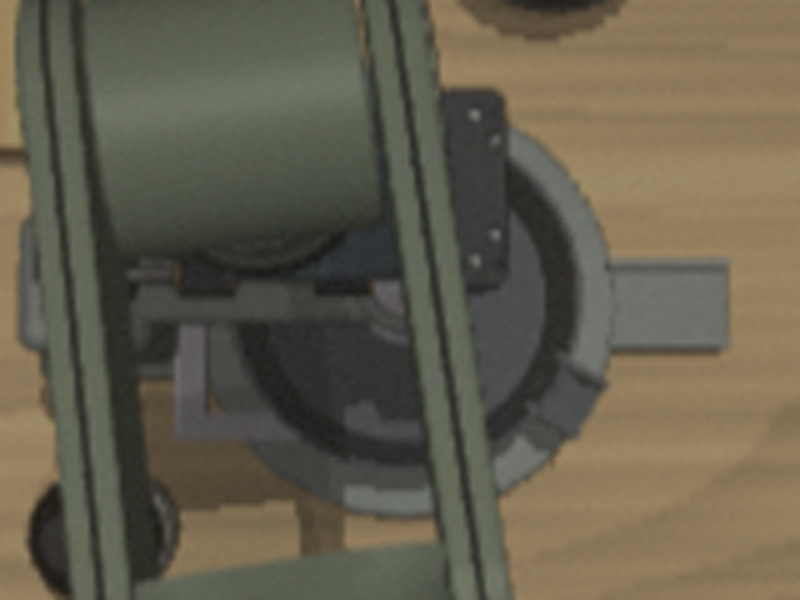

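```bash
python3 - <<'E'
from h import *
t=grab_frame('top')
for z,q in [(85,(588,411)),(105,(557,451))]:
    l=atz(t,180+q[0]/5,140+q[1]/5,z);d=l[:2]-[569,35.0];print(l,np.hypot(*d),np.degrees(np.arctan2(d[1],d[0])))
for y in (261,351):
    print(atz(t,180+728/5,140+y/5,30))
print(proj(t,(569-1,35-102,85)),(proj(t,(568,-67,85))-[180,140])*5)
E
```

```text
[513.19813444 -52.39772481  85.        ] 103.69286620283307 -122.55749465265228
[494.11344491 -35.71489501 105.        ] 102.99802187314526 -136.64114537011508
[ 589.27833711 -129.29315198   30.        ]
[ 543.69944641 -128.31663068   30.        ]
[303.25741307 199.42729201] [616.28706534 297.13646007]
```

Call:
arm_command(
  series=[-0.0059,0.0028,0,0,0,0,-0.006,0.0026,0,0,0,0,-0.0061,0.0023,0,0,0,0,-0.0062,0.002,0,0,0,0,-0.0063,0.0017,0,0,0,0,-0.0064,0.0015,0,0,0,0,-0.0064,0.0012,0,0,0,0,-0.0065,0.0009,0,0,0,0,-0.0065,0.0006,0,0,0,0,-0.0065,0.0003,0,0,0,0,0,0,0,0,0,0,0,0,0,0,0,0],
)

```text
time_s: 9.15
ee_pos: [570.1, 96.4, 243.0]
ee_rot: [-179.9, 0.3, -179.9]
force: [3.8, -6.7, -0.2]
gripper_width: 24.3
```

```bash
python3 look.py a4; python3 - <<'E'
from h import *
t=grab_frame('top');crop(t,'pics/t4.png',240,160,100,75,8)
E
```

```text
9.15 [570.14  96.41 243.03] [ 3.79 -6.65 -0.15] 24.322240957362776
ang 89.3978058776563 60.71780907661244
knob blob [292.81623932 195.63247863] [  9  18  18  17 234]
```

View pics/a4.png

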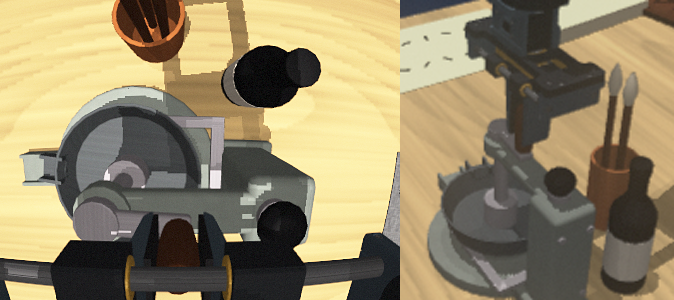

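View pics/t4.png

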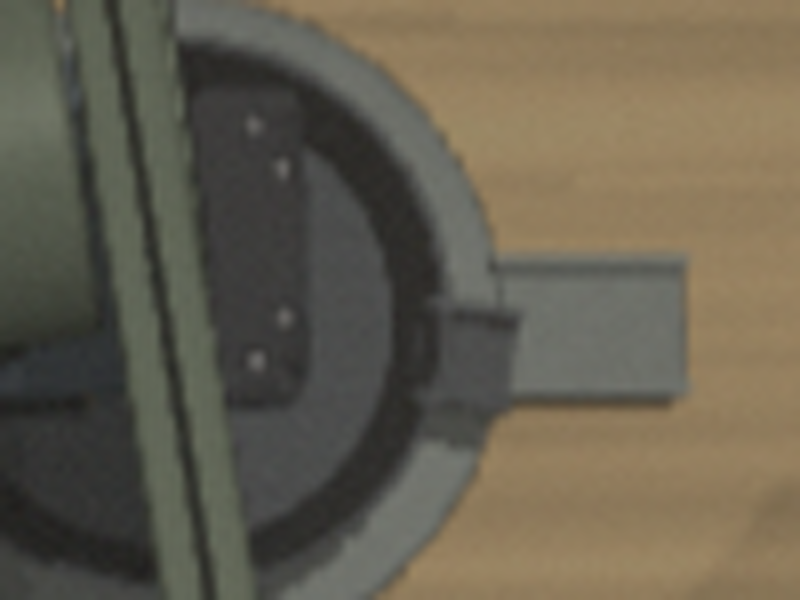

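Call:
arm_command(
  series=[-0.005,0,0,0,0,0,-0.005,-0.0003,0,0,0,0,-0.005,-0.0005,0,0,0,0,0,0,0,0,0,0,0,0,0,0,0,0,0,0,0,0,0,0,0,0,0,0,0,0,0,0,0,0,0,0],
)

```text
time_s: 9.97
ee_pos: [564.6, 96.5, 243.0]
ee_rot: [-179.9, 0.3, -179.9]
force: [3.7, -6.5, -1.2]
gripper_width: 24.3
```

```bash
python3 look.py a5; python3 - <<'E'
from h import *
t=grab_frame('top');crop(t,'pics/t5.png',240,160,100,75,8)
print((proj(t,(567.4,35-102,85))-[240,160])*8)
E
```

```text
9.9667 [564.58  96.5  243.05] [ 3.66 -6.49 -1.22] 24.252668365458728
ang 94.62940586185054 60.99839149108258
knob blob [292.81623932 195.63247863] [  9  18  18  17 234]
[506.09420726 317.39998832]
```

View pics/t5.png

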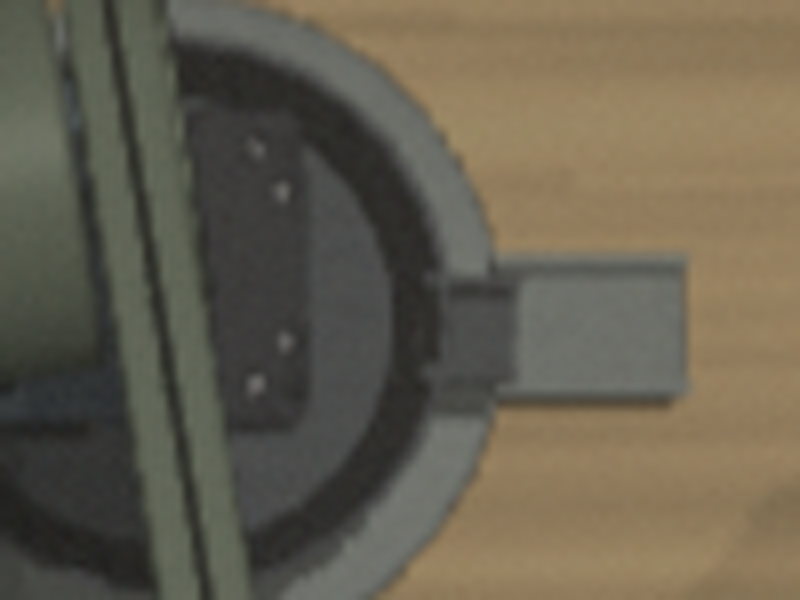

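```bash
python3 - <<'E'
from h import *
t=grab_frame('top');crop(t,'pics/t6.png',285,185,45,33,17)
w=grab_frame('wrist');print(env.state()['ee_pos']);crop(w,'pics/w7.png',90,80,150,150,4)
E
```

```text
[564.55865996  96.46262202 243.02190668]
```

View pics/t6.png

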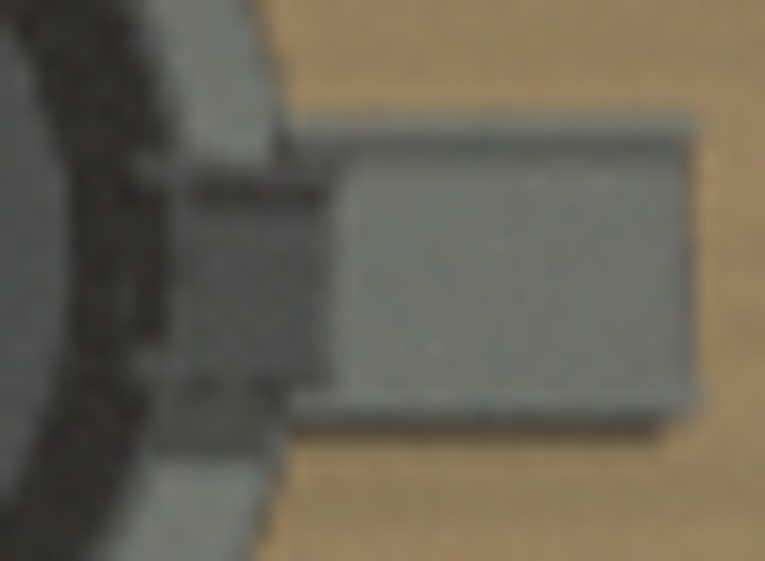

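View pics/w7.png

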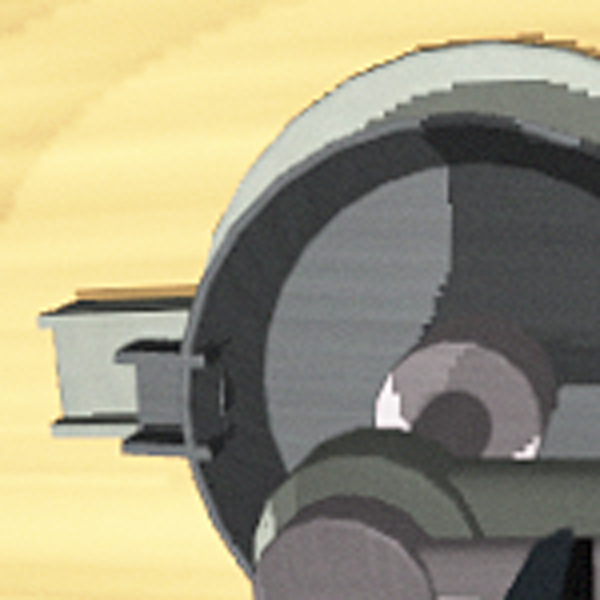

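```bash
cat > ov.py <<'E'
import sys
from h import *
ax=np.array([float(sys.argv[2]),float(sys.argv[3])]);tilt=float(sys.argv[4]);phi=float(sys.argv[5]);n=sys.argv[1]
def W(p,ang):
    a=np.radians(ang);return np.array([ax[0]+np.cos(a)*p[0]-np.sin(a)*p[1],ax[1]+np.sin(a)*p[0]+np.cos(a)*p[1],p[2]])
st=env.state();w=grab_frame('wrist');t=grab_frame('top')
Rt=Ro.from_euler('xyz',st['ee_rot'],degrees=True).as_matrix();T=w['tool_from_camera']
def wp(X):
    c=T[:3,:3].T@(Rt.T@(X-st['ee_pos'])-T[:3,3]);th=np.arccos(c[2]/np.linalg.norm(c));d=c[:2]/np.hypot(*c[:2]);return w['intrinsics'][:2,2]+297.32*th*d
curves=[([W((86*np.cos(a),86*np.sin(a),85),0) for a in np.linspace(0,6.283,60)],(0,255,0)),
 ([W(p,tilt+phi) for p in [(-16,-86,85),(-16,-102,85),(16,-102,85),(16,-86,85)]],(0,255,255)),
 ([W(p,tilt) for p in [(-23,-108,30),(-23,-164,30),(23,-164,30),(23,-108,30)]],(255,0,255)),
 ([W((108*np.cos(a),108*np.sin(a),28),0) for a in np.linspace(0,6.283,60)],(255,255,0))]
for g,f,nm,x0,y0,ww,hh,s in [(t,lambda X:proj(t,X),'T',240,150,100,75,8),(w,wp,'W',90,80,180,150,4)]:
    im=cv2.resize(g['frame'][y0:y0+hh,x0:x0+ww,::-1],None,fx=s,fy=s,interpolation=cv2.INTER_CUBIC)
    for c,col in curves:
        q=np.array([(f(X)-[x0,y0]+.5)*s for X in c]);cv2.polylines(im,[np.int32(q)],False,col,1,cv2.LINE_AA)
    cv2.imwrite(f'pics/{n}{nm}.png',im)
E
python3 ov.py o1 569 35 -0.85 -2.5
```

```text
(no output)
```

View pics/o1T.png

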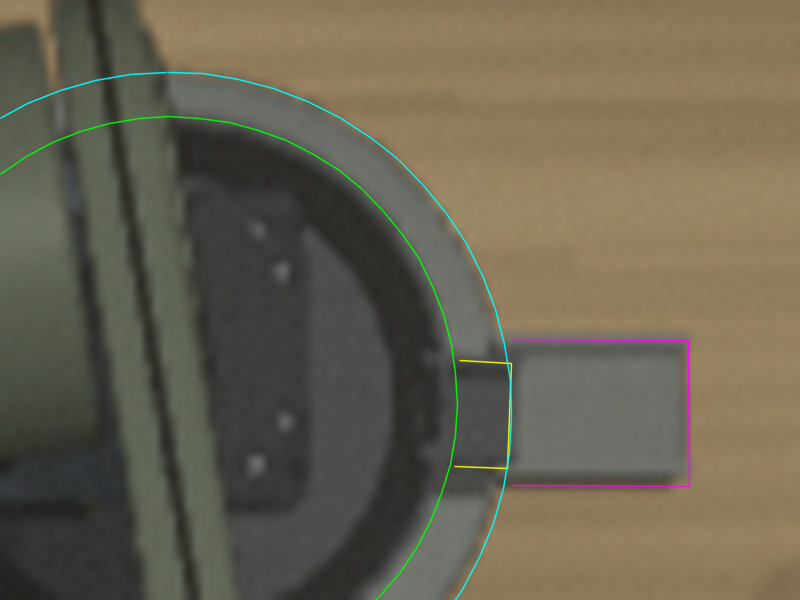

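View pics/o1W.png

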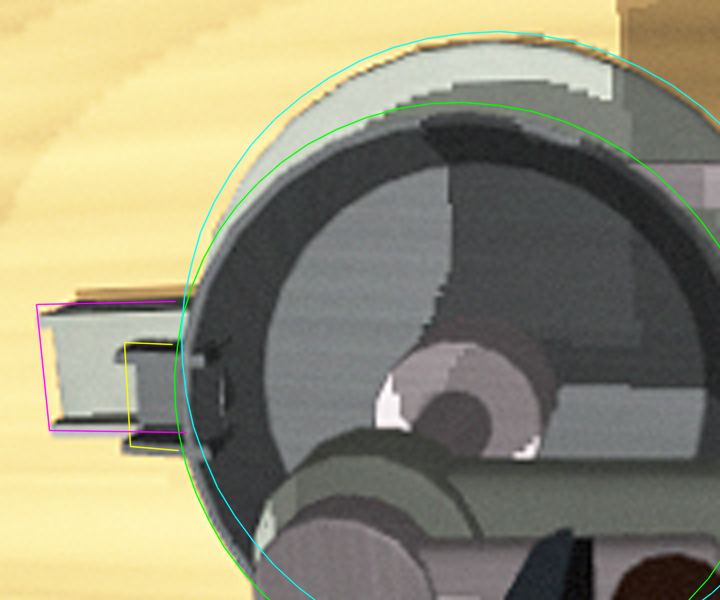

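Call:
arm_command(
  series=[-0.004,-0.0003,0,0,0,0,-0.003,-0.0003,0,0,0,0,0,0,0,0,0,0,0,0,0,0,0,0,0,0,0,0,0,0,0,0,0,0,0,0],
)

```text
time_s: 10.82
ee_pos: [562.1, 96.4, 243.0]
ee_rot: [-179.9, 0.4, -179.9]
force: [5.6, -6.6, -1.0]
gripper_width: 24.3
```

```bash
python3 look.py a6; python3 ov.py o2 569.5 35 -0.85 0
```

```text
10.8167 [562.06  96.35 243.04] [ 5.63 -6.56 -0.97] 24.339571457997028
ang 96.99672458621961 61.10648886885361
knob blob [292.7787234 195.6212766] [  9  18  18  17 235]
```

View pics/o2T.png

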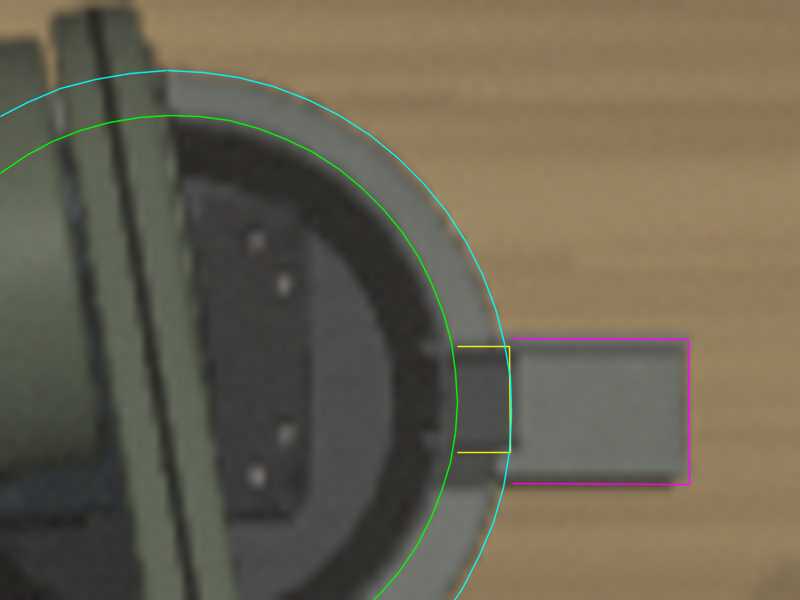

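View pics/o2W.png

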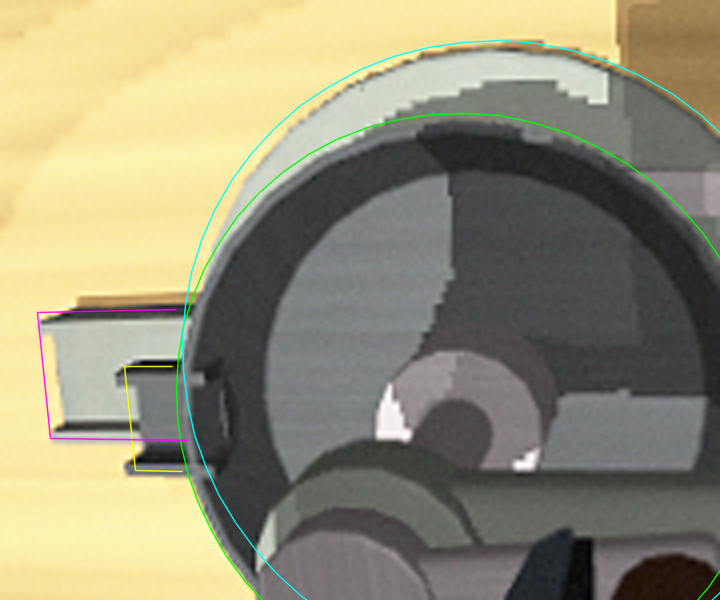

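Call:
arm_command(
  series=[0.002,0,0,0,0,0,0.002,0,0,0,0,0,0,0,0,0,0,0],
)

```text
time_s: 11.27
ee_pos: [562.3, 96.4, 243.0]
ee_rot: [-179.9, 0.2, -179.9]
force: [1.6, -5.6, 0.8]
gripper_width: 23.9
```

Call:
arm_command(
  hand=0.6,
  series=[0,0,0,0,0,0,0,0,0,0,0,0,0,0,0,0,0,0,0,0,0,0,0,0,0,0,0,0,0,0,0,0,0,0,0,0],
)

```text
time_s: 11.77
ee_pos: [560.9, 97.5, 242.9]
ee_rot: [180.0, 0.0, -179.9]
force: [0.2, 0.0, 0.0]
gripper_width: 54.7
```

Released with no load. Lifting straight up, then moving off to the side for a clear view.

Call:
arm_command(
  series=[0,0,0.03,0,0,0,0,0,0.06,0,0,0,0,0,0.08,0,0,0,0,0,0.08,0,0,0,0,0.04,0.08,0,0,0,0,0.07,0.03,0,0,0,0,0.09,0,0,0,0,0,0.09,0,0,0,0,0,0.09,0,0,0,0,0,0.09,0,0,0,0,0,0.09,0,0,0,0,0,0.07,0,0,0,0,0,0.03,0,0,0,0,0,0,0,0,0,0,0,0,0,0,0,0],
)

```text
time_s: 13.02
ee_pos: [560.9, 360.8, 386.6]
ee_rot: [-179.9, -0.0, -179.9]
force: [0.3, -0.7, 0.3]
gripper_width: 54.7
```

```bash
python3 look.py a7; python3 ov.py o3 569.5 35 -0.85 0; python3 - <<'E'
from h import *
cv2.imwrite('pics/tf.png',grab_frame('top')['frame'][:,:,::-1])
crop(grab_frame('scene'),'pics/sf.png',200,120,160,170,3)
E
```

```text
13.0167 [560.92 360.8  386.61] [ 0.25 -0.68  0.34] 54.7440629346409
ang 91.5117625334954 325.21778500379276
knob blob [292.8853211  195.74311927] [ 10  18  17  17 218]
```

View pics/o3T.png

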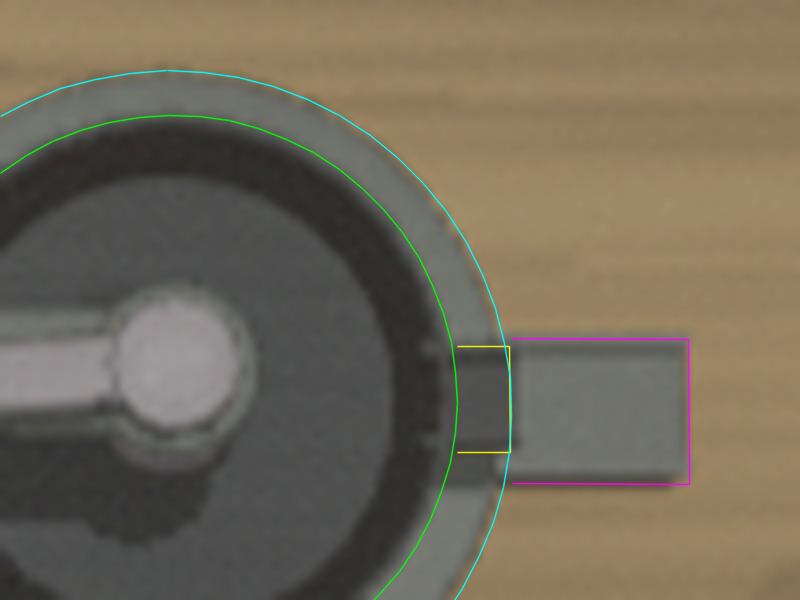

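View pics/tf.png

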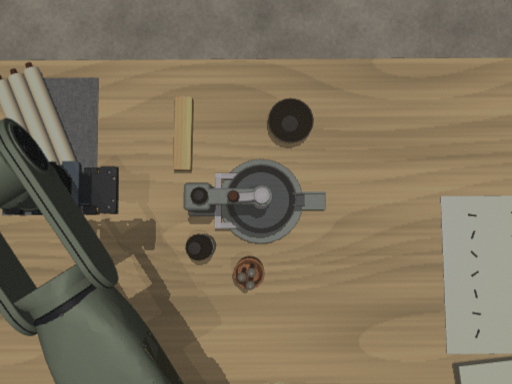

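View pics/sf.png

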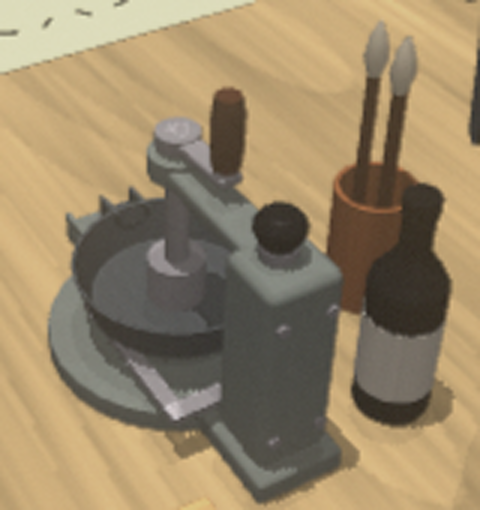

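```bash
python3 - <<'E'
from h import *
t=grab_frame('top')
im=np.mean([grab_frame('top')['frame'].astype(float) for _ in range(4)],0)
np.set_printoptions(linewidth=200)
g=im.sum(2)
print('lip cols', g[185:216,299:303].mean(1).round(0))
print('spout cols', g[185:216,308:322].mean(1).round(0))
t['frame']=im.astype(np.uint8);crop(t,'pics/t8.png',285,185,45,33,17)
for nm,X in [('lipc',(568.0,-67,85)),('lip+',(584,-67,85)),('lip-',(552,-67,85)),('sp+',(590,-112,30)),('sp-',(544,-112,30)),('axis',(569.5,35,210)),('knob',(571.5,170,212))]:print(nm,proj(t,X).round(2))
E
```

```text
lip cols [344. 350. 348. 335. 341. 349. 341. 300. 254. 192. 206. 237. 241. 240. 238. 237. 241. 240. 242. 240. 208. 220. 246. 250. 229. 239. 305. 328. 329. 333. 333.]
spout cols [375. 376. 374. 373. 378. 387. 365. 336. 275. 296. 335. 338. 337. 335. 336. 336. 335. 336. 336. 336. 336. 334. 336. 333. 256. 232. 329. 366. 363. 360. 368.]
lipc [303.26 199.43]
lip+ [303.14 192.83]
lip- [303.37 206.04]
sp+ [318.78 191.98]
sp- [319.14 210.14]
axis [261.74 195.48]
knob [199.23 195.09]
```

View pics/t8.png

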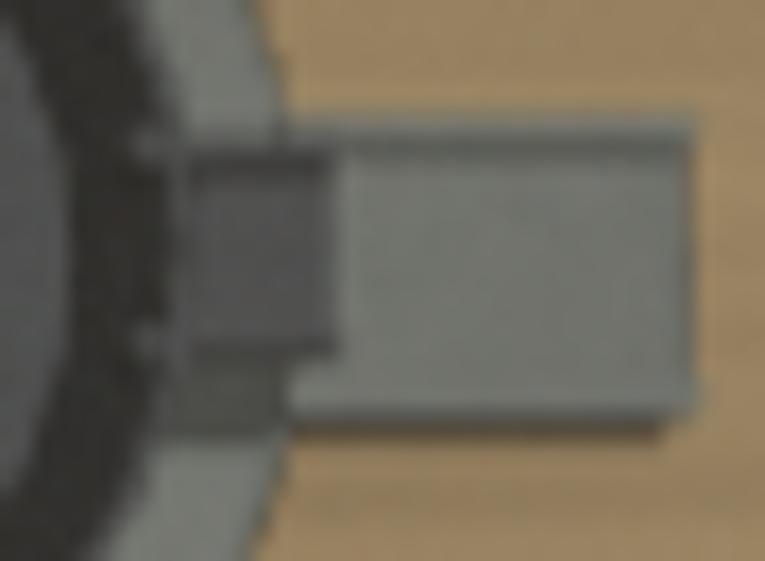

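```bash
python3 -c "
from workcell import env
print(env.job_done(), env.state()['time_s'], env.state()['force'])"
```

```text
the job is handed in; nothing more can be done
the job is handed in; nothing more can be done
```

The job is handed in at about 13.5 s. The gear knob is fully home and the pouring lip stands over the drip spout. The arm is well clear, with almost no force reading.

- **Knob:** I pressed it with shut fingers and it stopped about 13 mm down, tooth on tooth. I then gripped the crank handle and turned it anticlockwise. Between about 30° and 47° the knob dropped home. In the scene camera it moved down about 9–9.5 px in all, against about 10 px expected for 24 mm.
- **Pan:** I kept cranking the same way until the lip was over the spout, eased off the load, opened the fingers and moved away. The pan did not move on release.
- **Lip alignment:** In the top view the lip's centre was at row 199.1–199.4, against 199.4 calculated. The wrist camera agreed before release, so I put the error at about 1° or less.
- **Disagreements:** An early reading of the lip's remaining turn varied between 1° and 3.4°, so I settled it with a model overlay on both cameras. The spout's own outline suggested a difference of about 0.5°, which I left. The cameras also differed by a few mm in position.
- **Other objects:** The fingers never touched the pan. By eye in the final pictures, the pot, bowl, bottle and block are where they started. The largest force I saw was under 10 N.

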